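# Line up the capacitors by height on the display strip

## Robot

A 7-joint arm with a two-finger parallel gripper is mounted at the origin on the work surface. World frame = base frame: x ahead of the robot, y to its left, z up, the work surface at z = 0. Lengths are in m, angles in rad, forces in N, time in s.
With the tool pointing down it reaches from about 0.4 to 0.9 m from the base axis. Payload 5.5 kg.
Tool frame: the origin (TCP) lies between the finger pads; the fingertips stand 22 mm ahead of it and the grasp point (between the pads) lies 3 mm ahead of it; z points along the fingers, x is the direction in which the jaws open and shut, and the axes are right-handed (so a half turn about z gives the same grasp; the last joint's range is limited). The gripper opens to 85 mm and grips with 20 to 120 N. Pads are 22 mm wide; open, the fingers measure 114 mm over their backs; the gripper's body (76 mm by 85 mm) begins 54 mm behind the grasp point. The pads swing forward as they close: fully open they stand 13 mm farther back than shut.
Start: joints at [1.482, 0.501, -0.427, 1.55, 0.221, 1.138, -0.21], TCP at [0.224, -0.61, 0.253] pointing down, gripper open.
Joint ranges: [-2.88, 2.88], [-0.31, 2.03], [-1.54, 1.56], [0.2, 2.42], [-1.41, 4.55], [0.19, 2.02], [-2.57, 2.57]. Speed limits (rad/s): [2.57, 2.57, 3.14, 3.14, 3.14, 3.14, 3.14].

## Interface

Orientations are given as a unit quaternion [x, y, z, w].
In Python, from cell import sense, read_camera, camera_params, hand_in, outline_of, spot_point gives the robot as it stands.
- The arm moves only by the tool jog_arm, never from a script. Its argument "deltas" is a list of rows, each an object with "rotation": the turn, a rotation vector about the world's x, y, z in degrees, a list of three; "translation": the shift along the world's x, y, z in m, a list of three; "claw": the finger opening in m, from 0 to 0.0854. In form: [{"rotation": [rx, ry, rz], "translation": [x, y, z], "claw": claw}, ...]. A call has 1 to 12 rows; each row shifts and turns the commanded pose from where the row before left it; what a row does not reach is not made up. A row lasts 1/10 s, in which the tool goes at most 50 mm and 8.59 degrees, less where a joint would pass 70% of its speed; a pose out of reach is approached as far as the arm can. A call with a gripper value outside its range is refused whole. The fingers move at their own pace and stop on an object; the grip force is fixed at half the most. Time passes only in rows, so rows that do not move let the fingers close. It gives the time, the measured TCP pose, the force and the opening at its end, in the units of the state.
- sense(): the state, without advancing time (a new reading comes with each control period).
- read_camera(name): name is "side" or "top"; returns the picture (480x640x3 uint8, blue, green, red); there is no depth.
- camera_params(name): a dict with "fx", "fy", "cx", "cy" (pixels), "k1" (the pictures are not rectified: a ray, as slopes to the right and down, at radius r is drawn at 1 + k1 r^2 times it, then the intrinsics apply), "rvec" (rotation vector, rad) and "tvec" (3), from world to camera coordinates, as OpenCV has them. Camera axes: x right, y down, z forward; pixel columns grow to the right and rows downward; lengths in m; the calibration is good to about 2 mm. A picture is of the moment at which its call begins. camera_params takes no time and is no camera call.
- hand_in(): hands the job in, once; it reports no verdict.
Trained networks look in the newest picture that a camera, given by its name, has taken for a name from the list of things; names that differ only in an ending like _2 or _b are one class to them, and where a whole thing is asked for, a point or a joint stands for the part that bears it (a point fixed in the world has none). Each returns a list of dicts, best first, with "p" (0 to 1); they miss things now and then, are a little off and sometimes report something else, mostly with a low value. They report only what shows in the picture. A call takes as long as a camera call.
- outline_of(camera, target): "region" (480x640 bool, what is visible of it) and "location" ([row, column] in pixels, amid what is visible of it).
- spot_point(camera, target): "location" ([row, column] in pixels: a listed point, or the origin of a listed thing).
The state is a dict: "time_s": time; "qpos": joint angles; "joint_velocities": joint speeds; "tau": joint torques, N m; "eef_pos": TCP position; "ee_rot": TCP orientation; "contact_force": force on the tool from outside, world axes, zero at the start; "torque": the same for the moment, N m; "width": finger opening in m.
Only numpy, scipy, OpenCV 4.12 (cv2) and the standard library are available. Lean on these libraries where they do the work, as an engineer would, in place of code of your own. Each camera call takes 0.05 s, during which the arm holds its last target.

## Task

Set the four aluminium capacitors out on the display strip by height: one standing upright in the middle of each black pad, the tallest on the pad next to the panel meter, then each one shorter than the last, with the shortest next to the tray of nuts. Set them down rather than dropping them, knock none over, and leave the meter and the tray where they are.

Things in the scene. Friction and masses are not known exactly. Their poses are not given: they have to be found in the camera images.
- cap_w: Motor capacitor, the shortest and widest of the four: a plain upright aluminium can, 50 mm diameter, 55 mm high, with two brass spade terminals standing 8 mm above its top (overall 63 mm). Loose, 0.08 to 0.3 kg. Origin: centre of the underside; z up along the can.
- cap_x: Motor capacitor, the second shortest, the thinnest of the four: a plain upright aluminium can, 36 mm diameter, 71 mm high, with two brass spade terminals standing 8 mm above its top (overall 79 mm). Loose, 0.08 to 0.3 kg. Origin: centre of the underside; z up along the can.
- cap_y: Motor capacitor, the second tallest of the four: a plain upright aluminium can, 45 mm diameter, 88 mm high, with two brass spade terminals standing 8 mm above its top (overall 96 mm). Loose, 0.08 to 0.3 kg. Origin: centre of the underside; z up along the can.
- cap_z: Motor capacitor, the tallest of the four: a plain upright aluminium can, 40 mm diameter, 107 mm high, with two brass spade terminals standing 8 mm above its top (overall 115 mm). Loose, 0.08 to 0.3 kg. Origin: centre of the underside; z up along the can.
- pad_a: One of four identical round black rubber pads, 58 mm diameter, 3 mm thick, fixed in a row on a wooden strip 18 mm high, 76 mm wide and 330 mm long, about 84 mm from pad to pad. Which pad stands where in the row varies. Origin: centre of the underside, 18 mm above the table; the pad's top is 21 mm above the table.
- pad_b: One of four identical round black rubber pads, 58 mm diameter, 3 mm thick, fixed in a row on a wooden strip 18 mm high, 76 mm wide and 330 mm long, about 84 mm from pad to pad. Which pad stands where in the row varies. Origin: centre of the underside, 18 mm above the table; the pad's top is 21 mm above the table.
- pad_c: One of four identical round black rubber pads, 58 mm diameter, 3 mm thick, fixed in a row on a wooden strip 18 mm high, 76 mm wide and 330 mm long, about 84 mm from pad to pad. Which pad stands where in the row varies. Origin: centre of the underside, 18 mm above the table; the pad's top is 21 mm above the table.
- pad_d: One of four identical round black rubber pads, 58 mm diameter, 3 mm thick, fixed in a row on a wooden strip 18 mm high, 76 mm wide and 330 mm long, about 84 mm from pad to pad. Which pad stands where in the row varies. Origin: centre of the underside, 18 mm above the table; the pad's top is 21 mm above the table.
- meter: Analogue panel meter lying face up on the table just beyond one end of the strip (either end): black 72 x 72 mm bezel with white dial, on a 60 mm round barrel, 48 mm high, loose, 0.3 kg. Marks the tall end of the row; must not be moved. Origin: centre of the underside, z up.
- tray: Open grey plastic tray of nuts, 70 x 70 mm, 30 mm high, loose, 0.3 kg, on the table just beyond the other end of the strip; must not be moved. Origin: centre of the underside, z up.

How it is judged:
At the end, for the whole second after the job is handed in: Each capacitor stands upright (within about 4.5 degrees) and at rest on a pad, its centre within 13 mm of the pad's centre, one on each pad, in falling order of height from the pad nearest the meter; the meter and the tray are within 15 mm of where they were ((horizontal distance between cap_z and pad_a below 0.013 m or horizontal distance between cap_z and pad_b below 0.013 m or horizontal distance between cap_z and pad_c below 0.013 m or horizontal distance between cap_z and pad_d below 0.013 m) and horizontal distance between cap_z and meter between 0.056 and 0.14 m and height (world z) of cap_z between 0.018 and 0.025 m and angle between each of cap_z, cap_y, cap_x, cap_w's own z axis and vertical below 0.08 rad and linear speed of each of cap_z, cap_y, cap_x, cap_w below 0.02 m/s and angular speed of each of cap_z, cap_y, cap_x, cap_w below 0.2 rad/s and (horizontal distance between cap_y and pad_a below 0.013 m or horizontal distance between cap_y and pad_b below 0.013 m or horizontal distance between cap_y and pad_c below 0.013 m or horizontal distance between cap_y and pad_d below 0.013 m) and horizontal distance between cap_y and meter between 0.14 and 0.224 m and height (world z) of cap_y between 0.018 and 0.025 m and (horizontal distance between cap_x and pad_a below 0.013 m or horizontal distance between cap_x and pad_b below 0.013 m or horizontal distance between cap_x and pad_c below 0.013 m or horizontal distance between cap_x and pad_d below 0.013 m) and horizontal distance between cap_x and meter between 0.224 and 0.308 m and height (world z) of cap_x between 0.018 and 0.025 m and (horizontal distance between cap_w and pad_a below 0.013 m or horizontal distance between cap_w and pad_b below 0.013 m or horizontal distance between cap_w and pad_c below 0.013 m or horizontal distance between cap_w and pad_d below 0.013 m) and horizontal distance between cap_w and meter between 0.308 and 0.392 m and height (world z) of cap_w between 0.018 and 0.025 m and distance of each of meter, tray from where it was at the start of the episode below 0.015 m); the robot touches nothing.
It fails at once if a capacitor is knocked over (angle between any of cap_w, cap_x, cap_y, cap_z's own z axis and vertical above 0.7 rad).
It fails at once if a capacitor is dropped: it falls, out of the fingers, at over 0.5 m/s (a fall of more than about 13 mm) ((linear speed of cap_w above 0.5 m/s and contact force between cap_w and the fingers below 0.1 N) or (linear speed of cap_x above 0.5 m/s and contact force between cap_x and the fingers below 0.1 N) or (linear speed of cap_y above 0.5 m/s and contact force between cap_y and the fingers below 0.1 N) or (linear speed of cap_z above 0.5 m/s and contact force between cap_z and the fingers below 0.1 N)).
It fails at once if the panel meter or the tray of nuts is moved by more than 15 mm (distance of any of meter, tray from where it was at the start of the episode above 0.015 m).
It also fails if it takes over 102 s, if anything falls off the work surface, if the arm or the gripper's body presses on something with over 40 N, if the wrist force passes 120 N, or if a joint passes its speed limit or range.

## Working session

There is one attempt and no reset: what is moved stays moved. The work goes in short steps, Python scripts to look and compute and a tool call to move; the robot and the scene stay as the last step left them, time stands still between calls to the robot, and variables do not carry over. Pictures are saved under pics/ and viewed, and the job is handed in when it is done.

Besides the shell and the picture viewer there is one more tool, called after "Request:" as a command line: name --argument value ..., lists and objects as JSON in quotes. jog_arm: Moves the arm, as the interface text tells. Its arguments: {"type":"object","properties":{"deltas":{"type":"array","items":{"type":"object","properties":{"rotation":{"type":"array","items":{"type":"number"}},"translation":{"type":"array","items":{"type":"number"}},"claw":{"type":"number"}}}}},"required":["deltas"]}

```bash
mkdir -p pics; ls
python3 - <<'E'
from cell import *
import cv2
print(sense())
for c in("side","top"):
    print(c,camera_params(c)); cv2.imwrite(f"pics/{c}0.png",read_camera(c))
E
```

```text
pics
{'time_s': 0.0, 'qpos': array([ 1.48219182,  0.5018315 , -0.42676203,  1.55144491,  0.22080658,
        1.13830758, -0.21028252]), 'joint_velocities': array([ 9.06925269e-04, -2.29728853e-05, -1.27080031e-03, -4.82727064e-04,
       -3.99098458e-04,  1.75550275e-04, -4.57328456e-04]), 'tau': array([ 1.01910300e-03, -5.69522917e+01, -5.81615925e+00, -2.80941045e+01,
        1.06685073e-02,  1.20893813e-02,  6.80229206e-06]), 'eef_pos': array([ 0.2236987 , -0.60960278,  0.2522691 ]), 'ee_rot': array([ 8.19950186e-01, -5.72434062e-01, -7.81930462e-04, -5.71201868e-04]), 'contact_force': array([-0.16387547, -1.06217083,  0.62284489]), 'torque': array([-0.02292307, -0.02445957, -0.00237869]), 'width': 0.08553714191175761}
side {'fx': 462.45972963155697, 'fy': 462.45972963155697, 'cx': 321.3127048139475, 'cy': 240.83174073300765, 'k1': -0.02685271832400332, 'rvec': array([ 2.3312535 , -0.17701146,  0.09000491]), 'tvec': array([-0.57360826,  0.07451388,  0.73302745])}
top {'fx': 482.246638613587, 'fy': 482.246638613587, 'cx': 316.27990462512497, 'cy': 244.1478968210104, 'k1': -0.11084193724848228, 'rvec': array([ 2.09285797, -2.15332634,  0.17018749]), 'tvec': array([0.02720912, 0.56373203, 0.8745259 ])}
```

View pics/side0.png

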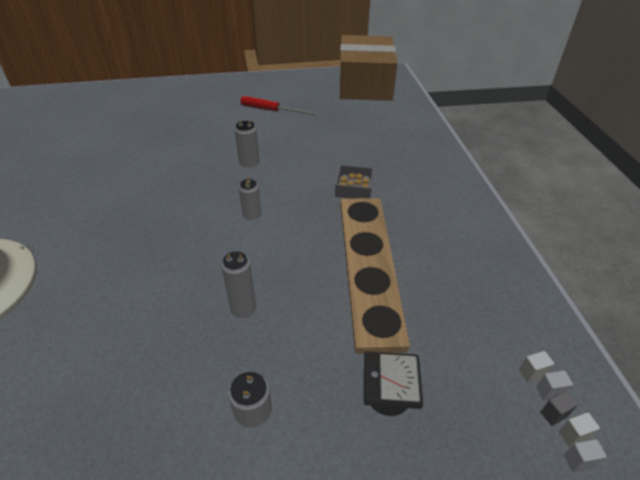

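View pics/top0.png

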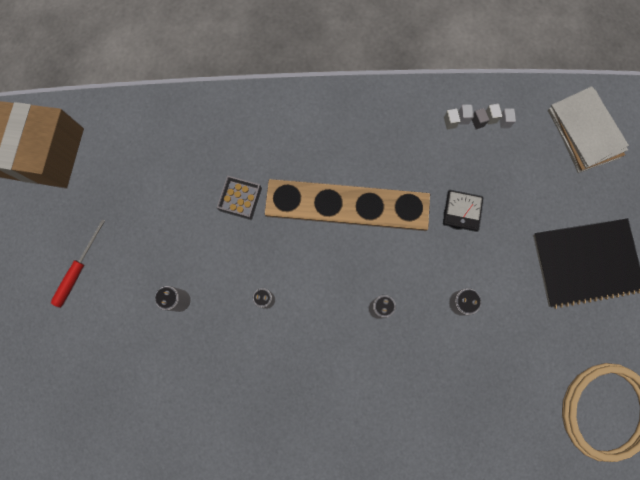

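```bash
cat > h.py <<'E'
from cell import *
import cv2, numpy as np
H=dict(cap_w=.055,cap_x=.071,cap_y=.088,cap_z=.107); D=dict(cap_w=.05,cap_x=.036,cap_y=.045,cap_z=.04)
def cam(c):
    p=camera_params(c);K=np.array([[p['fx'],0,p['cx']],[0,p['fy'],p['cy']],[0,0,1]])
    return K,np.array([p['k1'],0,0,0]),np.array(p['rvec']),np.array(p['tvec'])
def at(c,uv,z):
    K,d,r,t=cam(c);R=cv2.Rodrigues(r)[0]
    x=cv2.undistortPoints(np.array([[uv]],float),K,d)[0,0]
    v=R.T@np.array([x[0],x[1],1]);o=-R.T@t
    return (o+v*(z-o[2])/v[2])
def proj(c,P):
    K,d,r,t=cam(c);return cv2.projectPoints(np.array(P,float).reshape(-1,1,3),r,t,K,d)[0].reshape(-1,2)
def cylmask(c,x,y,z,d,h):
    a=np.linspace(0,2*np.pi,40);P=[(x+d/2*np.cos(i),y+d/2*np.sin(i),zz) for zz in(z,z+h) for i in a]
    hull=cv2.convexHull((proj(c,P)*16).astype(np.int32))
    m=np.zeros((480,640),np.uint8);cv2.fillPoly(m,[hull],1,shift=4);return m>0
def fit(c,reg,x,y,z,d,h):
    from scipy.optimize import minimize
    f=lambda q:-(lambda m:(m&reg).sum()/(m|reg).sum())(cylmask(c,q[0],q[1],z,d,h))
    s=minimize(f,[x,y],method='Nelder-Mead',options=dict(initial_simplex=[[x,y],[x+.006,y],[x,y+.006]]))
    return s.x,-s.fun
E
python3 - <<'E'
from h import *
for c in("top","side"):
    read_camera(c)
    for n in H:
        for o in outline_of(c,n)[:2]:
            r=o['region'];v,u=o['location'];g=at(c,(u,v),H[n]/2)
            print(c,n,round(o['p'],2),np.round(o['location']),*fit(c,r,g[0],g[1],0,D[n],H[n]))
    for n in("pad_a",'meter','tray'):
        for o in spot_point(c,n)[:5]:
            v,u=o['location'];print(c,n,round(o['p'],2),np.round(o['location'],1),at(c,(u,v),.018 if 'pad' in n else 0).round(4))
    for o in outline_of(c,'pad_a')[:5]:
        ys,xs=np.nonzero(o['region']);print('padreg',round(o['p'],2),at(c,(xs.mean(),ys.mean()),.0205).round(4),len(xs))
print(sense()['time_s'])
E
```

```text
top cap_w 0.75 [298. 169.] [0.46770678 0.29539788] 0.9042690815006468
top cap_w 0.73 [307. 378.] [ 0.44232444 -0.10942409] 0.7212863705972435
top cap_x 0.75 [298. 169.] [0.46404265 0.29119804] 0.7489361702127659
top cap_x 0.73 [307. 378.] [ 0.44359318 -0.10881383] 0.8747346072186837
top cap_y 0.75 [298. 169.] [0.46677004 0.28633431] 0.8845671267252195
top cap_y 0.73 [307. 378.] [ 0.44187918 -0.10508922] 0.7621359223300971
top cap_z 0.75 [298. 169.] [0.46537104 0.28540293] 0.8871794871794871
top cap_z 0.73 [307. 378.] [ 0.4420883  -0.10448925] 0.8605504587155963
top pad_a 0.89 [206.6 410.2] [ 0.6409 -0.1796  0.018 ]
top pad_a 0.82 [198.4 288.4] [0.6654 0.0653 0.018 ]
top pad_a 0.77 [206.4 368.6] [ 0.6437 -0.0957  0.018 ]
top pad_a 0.77 [204.7 329.1] [ 0.6497 -0.0164  0.018 ]
top meter 0.93 [215.1 455.6] [ 0.625  -0.2757  0.    ]
top tray 0.84 [198.4 241.7] [0.6737 0.1634 0.    ]
padreg 0.81 [ 0.6438 -0.0969  0.0205] 627
padreg 0.81 [ 0.653  -0.0147  0.0205] 640
padreg 0.71 [0.6655 0.0676 0.0205] 589
padreg 0.67 [ 0.6397 -0.1759  0.0205] 654
padreg 0.48 [0.6701 0.1659 0.0205] 1397
side
[... 360 characters left out ...]
.8 [200. 249.] [0.46839566 0.10215109] 0.5126865671641792
side cap_z 0.82 [399. 248.] [ 0.45137294 -0.29852693] 0.6996153846153846
side cap_z 0.8 [200. 249.] [0.46815324 0.09445247] 0.49963636363636366
side pad_a 0.97 [246.5 363.1] [ 0.6493 -0.0191  0.018 ]
side pad_a 0.92 [282.5 372.6] [ 0.6463 -0.1002  0.018 ]
side pad_a 0.85 [213.1 360.5] [0.6638 0.0669 0.018 ]
side pad_a 0.77 [316.3 384. ] [ 0.6476 -0.1667  0.018 ]
side meter 0.81 [394.9 386.1] [ 0.6234 -0.2793  0.    ]
side tray 0.78 [189.8 353.1] [0.6704 0.16   0.    ]
padreg 0.96 [ 0.6557 -0.0141  0.0205] 620
padreg 0.81 [ 0.6457 -0.0977  0.0205] 800
padreg 0.62 [ 0.641  -0.1765  0.0205] 1026
padreg 0.58 [0.6685 0.0682 0.0205] 487
1.0
```

```bash
cat > m.py <<'E'
from h import *
def measure():
    out={}
    for c in("top","side"):
        read_camera(c)
        for o in outline_of(c,"cap_w"):
            if o['p']<.3: continue
            v,u=o['location'];res={}
            for n in H:
                g=at(c,(u,v),H[n]/2);res[n]=fit(c,o['region'],g[0],g[1],0,D[n],H[n])
            print(c,round(o['p'],2),int(u),int(v),{n:(q[0].round(4).tolist(),round(q[1],2)) for n,q in res.items()})
measure()
E
python3 m.py
```

```text
top 0.92 170 300 {'cap_w': ([0.4677, 0.296], np.float64(0.91)), 'cap_x': ([0.4694, 0.297], np.float64(0.71)), 'cap_y': ([0.4669, 0.29], np.float64(0.93)), 'cap_z': ([0.4652, 0.2872], np.float64(0.91))}
top 0.86 384 304 {'cap_w': ([0.446, -0.1096], np.float64(0.68)), 'cap_x': ([0.4436, -0.11], np.float64(0.92)), 'cap_y': ([0.4432, -0.105], np.float64(0.72)), 'cap_z': ([0.4412, -0.1043], np.float64(0.81))}
top 0.77 462 300 {'cap_w': ([0.4463, -0.271], np.float64(0.91)), 'cap_x': ([0.4457, -0.2688], np.float64(0.76)), 'cap_y': ([0.4443, -0.2626], np.float64(0.85)), 'cap_z': ([0.4446, -0.2591], np.float64(0.83))}
top 0.74 263 296 {'cap_w': ([0.4634, 0.1084], np.float64(0.52)), 'cap_x': ([0.464, 0.1141], np.float64(0.86)), 'cap_y': ([0.4637, 0.1131], np.float64(0.55)), 'cap_z': ([0.4624, 0.1077], np.float64(0.62))}
side 0.9 247 197 {'cap_w': ([0.4641, 0.1281], np.float64(0.72)), 'cap_x': ([0.4657, 0.1173], np.float64(0.89)), 'cap_y': ([0.466, 0.1224], np.float64(0.58)), 'cap_z': ([0.465, 0.1006], np.float64(0.55))}
side 0.87 248 396 {'cap_w': ([0.4485, -0.2743], np.float64(0.92)), 'cap_x': ([0.4497, -0.2776], np.float64(0.79)), 'cap_y': ([0.4503, -0.2906], np.float64(0.77)), 'cap_z': ([0.4525, -0.2963], np.float64(0.7))}
side 0.85 240 286 {'cap_w': ([0.4392, -0.0792], np.float64(0.67)), 'cap_x': ([0.4424, -0.095], np.float64(0.69)), 'cap_y': ([0.4427, -0.0972], np.float64(0.87)), 'cap_z': ([0.4423, -0.1045], np.float64(0.91))}
side 0.56 245 143 {'cap_w': ([0.4675, 0.3127], np.float64(0.73)), 'cap_x': ([0.4701, 0.3087], np.float64(0.7)), 'cap_y': ([0.4685, 0.2885], np.float64(0.93)), 'cap_z': ([0.4693, 0.2733], np.float64(0.8))}
```

Run:
```python
from h import *
im=read_camera("top");cv2.imwrite("pics/t1.png",np.hstack([cv2.resize(im[265:345,u-40:u+40],(190,190),interpolation=2) for u in(167,262,384,468)]))
im=read_camera("side");cv2.imwrite("pics/s1.png",np.hstack([cv2.resize(im[v-50:v+50,200:300],(190,190),interpolation=2) for v in(143,198,283,398)]))
```

```text
(no output)
```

View pics/s1.png

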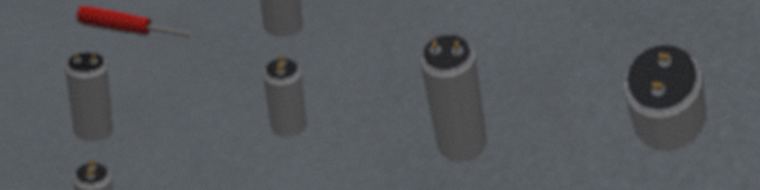

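View pics/t1.png

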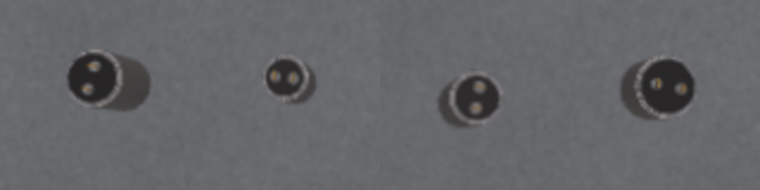

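Run:
```python
from h import *
for c in("top","side"):
    im=read_camera(c).max(2)
    for g in[(.640,-.1765),(.645,-.0975),(.654,-.0145),(.667,.068)]:
        u,v=proj(c,[(*g,.021)])[0].astype(int)
        _,l,s,ce=cv2.connectedComponentsWithStats((im[v-26:v+26,u-26:u+26]<52).astype(np.uint8))
        k=l[26,26];print(c,s[k],at(c,ce[k]+[u-26,v-26],.021).round(4))
```

```text
top [ 14  15  26  25 532] [ 0.6395 -0.1754  0.021 ]
top [ 13  14  27  26 534] [ 0.6443 -0.0968  0.021 ]
top [ 13  14  26  26 527] [ 0.6539 -0.0138  0.021 ]
top [ 14  14  26  26 532] [0.6665 0.0689 0.021 ]
side [  9  12  37  30 860] [ 0.6406 -0.1772  0.021 ]
side [ 10  14  34  26 665] [ 0.6453 -0.0987  0.021 ]
side [ 12  16  31  22 516] [ 0.655 -0.016  0.021]
side [ 13  18  28  18 403] [0.6675 0.0672 0.021 ]
```

Request:
jog_arm --deltas '[{"rotation": [0,0,8],"translation": [0.02,0.045,0.0],"claw": 0.085},{"rotation": [0,0,8],"translation": [0.02,0.045,0.0],"claw": 0.085},{"rotation": [0,0,8],"translation": [0.02,0.045,0.0],"claw": 0.085},{"rotation": [0,0,8],"translation": [0.02,0.045,0.0],"claw": 0.085},{"rotation": [0,0,8],"translation": [0.02,0.045,0.0],"claw": 0.085},{"rotation": [0,0,8],"translation": [0.02,0.045,0.0],"claw": 0.085},{"rotation": [0,0,8],"translation": [0.02,0.045,0.0],"claw": 0.085},{"rotation": [0,0,7.5],"translation": [0.02,0.045,0.0],"claw": 0.085},{"rotation": [0,0,0],"translation": [0.02,0.045,0.0],"claw": 0.085},{"rotation": [0,0,0],"translation": [0.02,0.045,0.0],"claw": 0.085},{"rotation": [0,0,0],"translation": [0.018,0.045,0.0],"claw": 0.085}]'

```text
time_s: 2.5
eef_pos: [0.4427, -0.1136, 0.2538]
ee_rot: [0.998, -0.056, 0.001, 0.001]
contact_force: [1.8, -0.2, -1.0]
width: 0.0852
```

Request:
jog_arm --deltas '[{"rotation": [0,0,0],"translation": [0,0.01,0],"claw": 0.085},{"rotation": [0,0,0],"translation": [0,0,-0.03],"claw": 0.085},{"rotation": [0,0,0],"translation": [0,0,-0.035],"claw": 0.085},{"rotation": [0,0,0],"translation": [0,0,-0.035],"claw": 0.085},{"rotation": [0,0,0],"translation": [0,0,-0.03],"claw": 0.085},{"rotation": [0,0,0],"translation": [0,0,-0.025],"claw": 0.085},{"rotation": [0,0,0],"translation": [0,0,-0.02],"claw": 0.085},{"rotation": [0,0,0],"translation": [0,0,0],"claw": 0.085}]'

```text
time_s: 3.3
eef_pos: [0.4399, -0.1052, 0.0762]
ee_rot: [0.998, -0.055, -0.002, -0.001]
contact_force: [-0.3, 0.7, 0.0]
width: 0.0852
```

Request:
jog_arm --deltas '[{"rotation": [0,0,0],"translation": [0.001,0,0],"claw": 0.05},{"rotation": [0,0,0],"translation": [0,0,0],"claw": 0.045},{"rotation": [0,0,0],"translation": [0,0,0],"claw": 0.03},{"rotation": [0,0,0],"translation": [0,0,0],"claw": 0.03},{"rotation": [0,0,0],"translation": [0,0,0],"claw": 0.03},{"rotation": [0,0,0],"translation": [0,0,0],"claw": 0.03}]'

```text
time_s: 3.9
eef_pos: [0.4438, -0.1056, 0.0796]
ee_rot: [0.998, -0.055, 0.001, 0.001]
contact_force: [-1.3, 0.0, 6.6]
width: 0.0386
```

Run:
```python
from h import *
s=sense();print(s['width'],s['eef_pos'],s['contact_force'])
im=read_camera("side");cv2.imwrite("pics/s2.png",im)
```

```text
0.03859159519743955 [ 0.44383867 -0.10558263  0.07957198] [-1.29066569  0.03869043  6.63225911]
```

View pics/s2.png

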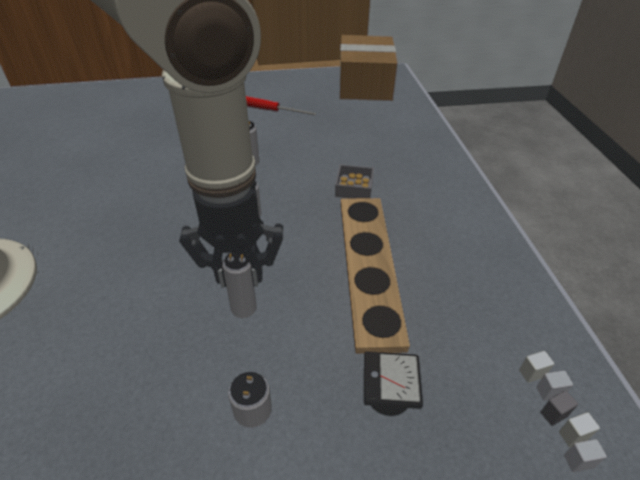

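Request:
jog_arm --deltas '[{"rotation": [0,0,0],"translation": [0,0,0.01],"claw": 0.03},{"rotation": [0,0,0],"translation": [0,0,0.025],"claw": 0.03},{"rotation": [0,0,0],"translation": [0,0,0.025],"claw": 0.03},{"rotation": [0,0,0],"translation": [0.016,-0.006,0.01],"claw": 0.03},{"rotation": [0,0,0],"translation": [0.03,-0.011,0],"claw": 0.03},{"rotation": [0,0,0],"translation": [0.03,-0.011,0],"claw": 0.03},{"rotation": [0,0,0],"translation": [0.03,-0.011,0],"claw": 0.03},{"rotation": [0,0,0],"translation": [0.03,-0.011,0],"claw": 0.03},{"rotation": [0,0,0],"translation": [0.03,-0.011,0],"claw": 0.03},{"rotation": [0,0,0],"translation": [0.02,-0.007,0],"claw": 0.03},{"rotation": [0,0,0],"translation": [0.01,-0.004,0],"claw": 0.03},{"rotation": [0,0,0],"translation": [0,0,0],"claw": 0.03}]'

```text
time_s: 5.15
eef_pos: [0.6396, -0.1775, 0.1486]
ee_rot: [0.998, -0.056, 0.0, -0.0]
contact_force: [0.6, 0.8, -1.0]
width: 0.0387
```

Request:
jog_arm --deltas '[{"rotation": [0,0,0],"translation": [0,0,-0.012],"claw": 0.03},{"rotation": [0,0,0],"translation": [0,0,-0.015],"claw": 0.03},{"rotation": [0,0,0],"translation": [0,0,-0.01],"claw": 0.03},{"rotation": [0,0,0],"translation": [0,0,-0.004],"claw": 0.03},{"rotation": [0,0,0],"translation": [0,0,-0.002],"claw": 0.03},{"rotation": [0,0,0],"translation": [0,0,0],"claw": 0.03},{"rotation": [0,0,0],"translation": [0,0,0],"claw": 0.03}]'

```text
time_s: 5.85
eef_pos: [0.6394, -0.1771, 0.1058]
ee_rot: [0.998, -0.055, 0.0, -0.0]
contact_force: [0.2, -0.4, -1.7]
width: 0.0388
```

Run:
```python
from h import *
im=read_camera("side");cv2.imwrite("pics/s3.png",cv2.resize(im[220:420,290:490],(600,600),interpolation=2))
```

```text
(no output)
```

View pics/s3.png

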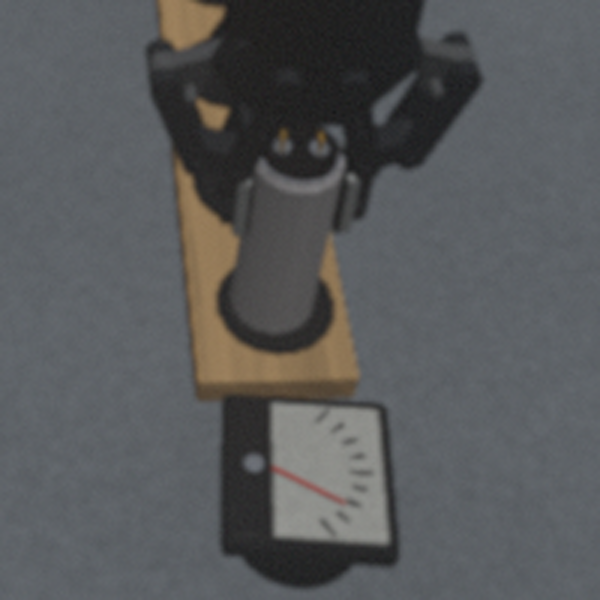

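Request:
jog_arm --deltas '[{"rotation": [0,0,0],"translation": [0,0,-0.002],"claw": 0.03},{"rotation": [0,0,0],"translation": [0,0,-0.002],"claw": 0.03},{"rotation": [0,0,0],"translation": [0,0,0],"claw": 0.03},{"rotation": [0,0,0],"translation": [0,0,0],"claw": 0.03}]'

```text
time_s: 6.3
eef_pos: [0.6389, -0.1772, 0.1012]
ee_rot: [0.998, -0.055, -0.0, -0.0]
contact_force: [-0.2, 0.1, -2.0]
width: 0.039
```

Request:
jog_arm --deltas '[{"rotation": [0,0,0],"translation": [0,0,-0.001],"claw": 0.03},{"rotation": [0,0,0],"translation": [0,0,0],"claw": 0.03},{"rotation": [0,0,0],"translation": [0,0,0],"claw": 0.03}]'

```text
time_s: 6.6
eef_pos: [0.6392, -0.1772, 0.1008]
ee_rot: [0.998, -0.055, 0.0, 0.0]
contact_force: [-1.6, -0.8, 2.1]
width: 0.0391
```

Request:
jog_arm --deltas '[{"rotation": [0,0,0],"translation": [0,0,0],"claw": 0.045},{"rotation": [0,0,0],"translation": [0,0,0],"claw": 0.055},{"rotation": [0,0,0],"translation": [0,0,0],"claw": 0.07},{"rotation": [0,0,0],"translation": [0,0,0],"claw": 0.085},{"rotation": [0,0,0],"translation": [0,0,0.01],"claw": 0.085},{"rotation": [0,0,0],"translation": [0,0,0.025],"claw": 0.085},{"rotation": [0,0,0],"translation": [0,0,0.035],"claw": 0.085},{"rotation": [0,0,0],"translation": [0,0,0.04],"claw": 0.085},{"rotation": [0,0,0],"translation": [0,0,0.04],"claw": 0.085}]'

```text
time_s: 7.5
eef_pos: [0.6389, -0.1769, 0.2524]
ee_rot: [0.998, -0.055, 0.0, -0.0]
contact_force: [0.9, -0.7, 0.2]
width: 0.0851
```

Request:
jog_arm --deltas '[{"rotation": [0,0,0],"translation": [-0.015,0.039,0],"claw": 0.085},{"rotation": [0,0,0],"translation": [-0.015,0.039,0],"claw": 0.085},{"rotation": [0,0,0],"translation": [-0.015,0.039,0],"claw": 0.085},{"rotation": [0,0,0],"translation": [-0.015,0.039,0],"claw": 0.085},{"rotation": [0,0,0],"translation": [-0.015,0.039,0],"claw": 0.085},{"rotation": [0,0,0],"translation": [-0.015,0.039,0],"claw": 0.085},{"rotation": [0,0,0],"translation": [-0.015,0.039,0],"claw": 0.085},{"rotation": [0,0,0],"translation": [-0.015,0.039,0],"claw": 0.085},{"rotation": [0,0,0],"translation": [-0.015,0.039,0],"claw": 0.085},{"rotation": [0,0,0],"translation": [-0.015,0.039,0],"claw": 0.085},{"rotation": [0,0,0],"translation": [-0.015,0.039,0],"claw": 0.085},{"rotation": [0,0,0],"translation": [-0.006,0.037,0],"claw": 0.085}]'

```text
time_s: 8.7
eef_pos: [0.4664, 0.2909, 0.2514]
ee_rot: [0.999, -0.054, 0.001, 0.0]
contact_force: [1.7, 0.1, -0.5]
width: 0.085
```

Request:
jog_arm --deltas '[{"rotation": [0,0,0],"translation": [0,0,0],"claw": 0.085},{"rotation": [0,0,0],"translation": [0,0,0],"claw": 0.085}]'

```text
time_s: 8.9
eef_pos: [0.4674, 0.2901, 0.251]
ee_rot: [0.999, -0.054, 0.0, -0.0]
contact_force: [1.1, 0.4, 0.4]
width: 0.0848
```

```bash
cat > chk.py <<'E'
from h import *
import sys
P=dict(cap_z=(.640,-.1763),cap_y=(.6448,-.0978),cap_x=(.6545,-.0149),cap_w=(.667,.068))
for c in("top","side"):
    read_camera(c)
    O=[o for o in outline_of(c,"cap_w") if o['p']>.3]
    for n in sys.argv[1:]:
        e=proj(c,[(*P[n],.021+H[n]/2)])[0]
        if not O: continue
        o=min(O,key=lambda o:np.hypot(o['location'][1]-e[0],o['location'][0]-e[1]))
        q,i=fit(c,o['region'],*P[n],.021,D[n],H[n]);print(c,n,q.round(4),'err mm',((q-P[n])*1000).round(1),round(i,2))
E
python3 chk.py cap_z
```

```text
top cap_z [ 0.6337 -0.1764] err mm [-6.3 -0.1] 0.87
side cap_z [ 0.6387 -0.1755] err mm [-1.3  0.8] 0.9
```

Request:
jog_arm --deltas '[{"rotation": [0,0,0],"translation": [0,-0.001,-0.02],"claw": 0.085},{"rotation": [0,0,0],"translation": [0,0,-0.035],"claw": 0.085},{"rotation": [0,0,0],"translation": [0,0,-0.035],"claw": 0.085},{"rotation": [0,0,0],"translation": [0,0,-0.035],"claw": 0.085},{"rotation": [0,0,0],"translation": [0,0,-0.03],"claw": 0.085},{"rotation": [0,0,0],"translation": [0,0,-0.02],"claw": 0.085},{"rotation": [0,0,0],"translation": [0,0,-0.012],"claw": 0.085},{"rotation": [0,0,0],"translation": [0,0,0],"claw": 0.085},{"rotation": [0,0,0],"translation": [0,0,0],"claw": 0.085}]'

```text
time_s: 10.0
eef_pos: [0.4687, 0.2878, 0.064]
ee_rot: [0.998, -0.056, 0.0, -0.0]
contact_force: [1.1, 0.0, 1.0]
width: 0.0851
```

Request:
jog_arm --deltas '[{"rotation": [0,0,0],"translation": [0,0,0],"claw": 0.055},{"rotation": [0,0,0],"translation": [0,0,0],"claw": 0.045},{"rotation": [0,0,0],"translation": [0,0,0],"claw": 0.035},{"rotation": [0,0,0],"translation": [0,0,0],"claw": 0.035},{"rotation": [0,0,0],"translation": [0,0,0],"claw": 0.035},{"rotation": [0,0,0],"translation": [0,0,0],"claw": 0.035}]'

```text
time_s: 10.6
eef_pos: [0.4686, 0.2882, 0.0644]
ee_rot: [0.998, -0.055, 0.001, -0.0]
contact_force: [-0.8, -1.0, 6.0]
width: 0.0439
```

Request:
jog_arm --deltas '[{"rotation": [0,0,0],"translation": [0,0,0.01],"claw": 0.035},{"rotation": [0,0,0],"translation": [0,0,0.025],"claw": 0.035},{"rotation": [0,0,0],"translation": [0,0,0.03],"claw": 0.035},{"rotation": [0,0,0],"translation": [0,0,0.025],"claw": 0.035},{"rotation": [0,0,0],"translation": [0.008,-0.018,0.01],"claw": 0.035},{"rotation": [0,0,0],"translation": [0.014,-0.031,0],"claw": 0.035},{"rotation": [0,0,0],"translation": [0.014,-0.031,0],"claw": 0.035},{"rotation": [0,0,0],"translation": [0.014,-0.031,0],"claw": 0.035},{"rotation": [0,0,0],"translation": [0.014,-0.031,0],"claw": 0.035},{"rotation": [0,0,0],"translation": [0.014,-0.031,0],"claw": 0.035},{"rotation": [0,0,0],"translation": [0.014,-0.031,0],"claw": 0.035},{"rotation": [0,0,0],"translation": [0.014,-0.031,0],"claw": 0.035}]'

```text
time_s: 11.8
eef_pos: [0.574, 0.0514, 0.1636]
ee_rot: [0.998, -0.055, -0.0, 0.0]
contact_force: [0.1, -0.4, -2.3]
width: 0.0437
```

Request:
jog_arm --deltas '[{"rotation": [0,0,0],"translation": [0.014,-0.031,0],"claw": 0.035},{"rotation": [0,0,0],"translation": [0.014,-0.031,0],"claw": 0.035},{"rotation": [0,0,0],"translation": [0.014,-0.031,0],"claw": 0.035},{"rotation": [0,0,0],"translation": [0.014,-0.031,0],"claw": 0.035},{"rotation": [0,0,0],"translation": [0.01,-0.02,0],"claw": 0.035},{"rotation": [0,0,0],"translation": [0.004,-0.008,0],"claw": 0.035},{"rotation": [0,0,0],"translation": [0,0,0],"claw": 0.035},{"rotation": [0,0,0],"translation": [0,0,0],"claw": 0.035}]'

```text
time_s: 12.6
eef_pos: [0.6433, -0.0971, 0.1633]
ee_rot: [0.999, -0.054, -0.0, -0.001]
contact_force: [-0.4, 1.1, -1.7]
width: 0.0437
```

Request:
jog_arm --deltas '[{"rotation": [0,0,0],"translation": [0.002,-0.001,-0.015],"claw": 0.035},{"rotation": [0,0,0],"translation": [0,0,-0.025],"claw": 0.035},{"rotation": [0,0,0],"translation": [0,0,-0.02],"claw": 0.035},{"rotation": [0,0,0],"translation": [0,0,-0.01],"claw": 0.035},{"rotation": [0,0,0],"translation": [0,0,-0.004],"claw": 0.035},{"rotation": [0,0,0],"translation": [0,0,-0.002],"claw": 0.035},{"rotation": [0,0,0],"translation": [0,0,0],"claw": 0.035},{"rotation": [0,0,0],"translation": [0,0,0],"claw": 0.035}]'

```text
time_s: 13.4
eef_pos: [0.6467, -0.1001, 0.0883]
ee_rot: [0.998, -0.055, 0.001, 0.0]
contact_force: [0.0, -0.6, -2.0]
width: 0.0441
```

Request:
jog_arm --deltas '[{"rotation": [0,0,0],"translation": [0,0.001,-0.001],"claw": 0.035},{"rotation": [0,0,0],"translation": [0,0,-0.001],"claw": 0.035},{"rotation": [0,0,0],"translation": [0,0,0],"claw": 0.035},{"rotation": [0,0,0],"translation": [0,0,0],"claw": 0.035}]'

```text
time_s: 13.8
eef_pos: [0.6461, -0.0992, 0.0855]
ee_rot: [0.998, -0.055, 0.0, -0.0]
contact_force: [0.0, 0.1, -1.0]
width: 0.044
```

Request:
jog_arm --deltas '[{"rotation": [0,0,0],"translation": [0,0,-0.001],"claw": 0.035},{"rotation": [0,0,0],"translation": [0,0,0],"claw": 0.035},{"rotation": [0,0,0],"translation": [0,0,0],"claw": 0.035}]'

```text
time_s: 14.1
eef_pos: [0.6462, -0.0992, 0.0855]
ee_rot: [0.998, -0.055, 0.0, 0.0]
contact_force: [-2.9, -0.3, 4.5]
width: 0.0437
```

Contact. Release and rise.

Request:
jog_arm --deltas '[{"rotation": [0,0,0],"translation": [0,0,0],"claw": 0.05},{"rotation": [0,0,0],"translation": [0,0,0],"claw": 0.06},{"rotation": [0,0,0],"translation": [0,0,0],"claw": 0.075},{"rotation": [0,0,0],"translation": [0,0,0],"claw": 0.085},{"rotation": [0,0,0],"translation": [0,0,0.01],"claw": 0.085},{"rotation": [0,0,0],"translation": [0,0,0.025],"claw": 0.085},{"rotation": [0,0,0],"translation": [0,0,0.035],"claw": 0.085},{"rotation": [0,0,0],"translation": [0,0,0.04],"claw": 0.085},{"rotation": [0,0,0],"translation": [0,0,0.03],"claw": 0.085}]'

```text
time_s: 15.0
eef_pos: [0.6468, -0.0988, 0.2277]
ee_rot: [0.998, -0.055, 0.001, -0.0]
contact_force: [-0.6, -0.1, -0.4]
width: 0.085
```

Request:
jog_arm --deltas '[{"rotation": [0,0,0],"translation": [-0.02,0.024,0],"claw": 0.085},{"rotation": [0,0,0],"translation": [-0.03,0.036,0],"claw": 0.085},{"rotation": [0,0,0],"translation": [-0.03,0.036,0],"claw": 0.085},{"rotation": [0,0,0],"translation": [-0.03,0.036,0],"claw": 0.085},{"rotation": [0,0,0],"translation": [-0.03,0.036,0],"claw": 0.085},{"rotation": [0,0,0],"translation": [-0.03,0.036,0],"claw": 0.085},{"rotation": [0,0,0],"translation": [-0.011,0.011,0],"claw": 0.085},{"rotation": [0,0,0],"translation": [0,0,0],"claw": 0.085},{"rotation": [0,0,0],"translation": [0,0,0],"claw": 0.085}]'

```text
time_s: 15.9
eef_pos: [0.4659, 0.1151, 0.2248]
ee_rot: [0.998, -0.055, 0.001, 0.0]
contact_force: [0.8, 0.0, 0.3]
width: 0.0851
```

```bash
python3 chk.py cap_z cap_y
```

```text
top cap_z [ 0.6354 -0.1784] err mm [-4.6 -2.1] 0.89
top cap_y [ 0.6429 -0.097 ] err mm [-1.9  0.8] 0.81
side cap_z [ 0.6381 -0.1772] err mm [-1.9 -0.9] 0.93
side cap_y [ 0.646  -0.0964] err mm [1.2 1.4] 0.75
```

Request:
jog_arm --deltas '[{"rotation": [0,0,0],"translation": [0,0,-0.02],"claw": 0.085},{"rotation": [0,0,0],"translation": [0,0,-0.035],"claw": 0.085},{"rotation": [0,0,0],"translation": [0,0,-0.035],"claw": 0.085},{"rotation": [0,0,0],"translation": [0,0,-0.035],"claw": 0.085},{"rotation": [0,0,0],"translation": [0,0,-0.03],"claw": 0.085},{"rotation": [0,0,0],"translation": [0,0,-0.02],"claw": 0.085},{"rotation": [0,0,0],"translation": [0,0,-0.002],"claw": 0.085},{"rotation": [0,0,0],"translation": [0,0,0],"claw": 0.085},{"rotation": [0,0,0],"translation": [0,0,0],"claw": 0.085}]'

```text
time_s: 17.0
eef_pos: [0.466, 0.1159, 0.0482]
ee_rot: [0.998, -0.056, 0.001, -0.0]
contact_force: [-0.2, -0.6, 0.7]
width: 0.085
```

Request:
jog_arm --deltas '[{"rotation": [0,0,0],"translation": [0,0,0],"claw": 0.05},{"rotation": [0,0,0],"translation": [0,0,0],"claw": 0.04},{"rotation": [0,0,0],"translation": [0,0,0],"claw": 0.028},{"rotation": [0,0,0],"translation": [0,0,0],"claw": 0.028},{"rotation": [0,0,0],"translation": [0,0,0],"claw": 0.028},{"rotation": [0,0,0],"translation": [0,0,0],"claw": 0.028},{"rotation": [0,0,0],"translation": [0,0,0],"claw": 0.028}]'

```text
time_s: 17.7
eef_pos: [0.4654, 0.1158, 0.048]
ee_rot: [0.998, -0.055, 0.0, 0.0]
contact_force: [-0.9, -0.8, 6.0]
width: 0.0344
```

Request:
jog_arm --deltas '[{"rotation": [0,0,0],"translation": [0,0,0.01],"claw": 0.028},{"rotation": [0,0,0],"translation": [0,0,0.025],"claw": 0.028},{"rotation": [0,0,0],"translation": [0,0,0.025],"claw": 0.028},{"rotation": [0,0,0],"translation": [0.01,-0.007,0.01],"claw": 0.028},{"rotation": [0,0,0],"translation": [0.03,-0.021,0],"claw": 0.028},{"rotation": [0,0,0],"translation": [0.03,-0.021,0],"claw": 0.028},{"rotation": [0,0,0],"translation": [0.03,-0.021,0],"claw": 0.028},{"rotation": [0,0,0],"translation": [0.03,-0.021,0],"claw": 0.028},{"rotation": [0,0,0],"translation": [0.03,-0.021,0],"claw": 0.028},{"rotation": [0,0,0],"translation": [0.02,-0.013,0],"claw": 0.028},{"rotation": [0,0,0],"translation": [0.01,-0.006,0],"claw": 0.028},{"rotation": [0,0,0],"translation": [0,0,0],"claw": 0.028}]'

```text
time_s: 18.9
eef_pos: [0.6556, -0.0161, 0.1173]
ee_rot: [0.998, -0.056, 0.0, -0.0]
contact_force: [0.1, -0.2, -1.3]
width: 0.035
```

Request:
jog_arm --deltas '[{"rotation": [0,0,0],"translation": [0,0,-0.01],"claw": 0.028},{"rotation": [0,0,0],"translation": [0,0,-0.018],"claw": 0.028},{"rotation": [0,0,0],"translation": [0,0,-0.012],"claw": 0.028},{"rotation": [0,0,0],"translation": [0,0,-0.005],"claw": 0.028},{"rotation": [0,0,0],"translation": [0,0,0],"claw": 0.028},{"rotation": [0,0,0],"translation": [0,0,0],"claw": 0.028}]'

```text
time_s: 19.5
eef_pos: [0.655, -0.0148, 0.0723]
ee_rot: [0.998, -0.055, -0.0, -0.0]
contact_force: [-0.2, -0.4, -2.2]
width: 0.0344
```

Request:
jog_arm --deltas '[{"rotation": [0,0,0],"translation": [0,0,-0.001],"claw": 0.028},{"rotation": [0,0,0],"translation": [0,0,-0.001],"claw": 0.028},{"rotation": [0,0,0],"translation": [0,0,0],"claw": 0.028},{"rotation": [0,0,0],"translation": [0,0,0],"claw": 0.028}]'

```text
time_s: 19.9
eef_pos: [0.6551, -0.0153, 0.0705]
ee_rot: [0.998, -0.055, 0.0, 0.0]
contact_force: [0.6, -0.5, -1.1]
width: 0.0348
```

Request:
jog_arm --deltas '[{"rotation": [0,0,0],"translation": [0,0,-0.001],"claw": 0.028},{"rotation": [0,0,0],"translation": [0,0,0],"claw": 0.028},{"rotation": [0,0,0],"translation": [0,0,0],"claw": 0.028}]'

```text
time_s: 20.2
eef_pos: [0.655, -0.0152, 0.0693]
ee_rot: [0.998, -0.055, -0.0, -0.0]
contact_force: [-0.4, -0.9, -1.2]
width: 0.0347
```

Request:
jog_arm --deltas '[{"rotation": [0,0,0],"translation": [0,0,-0.001],"claw": 0.028},{"rotation": [0,0,0],"translation": [0,0,0],"claw": 0.028},{"rotation": [0,0,0],"translation": [0,0,0],"claw": 0.028}]'

```text
time_s: 20.5
eef_pos: [0.6551, -0.0152, 0.0691]
ee_rot: [0.998, -0.055, 0.0, 0.0]
contact_force: [-1.8, -0.8, 5.1]
width: 0.0346
```

Request:
jog_arm --deltas '[{"rotation": [0,0,0],"translation": [0,0,0],"claw": 0.042},{"rotation": [0,0,0],"translation": [0,0,0],"claw": 0.055},{"rotation": [0,0,0],"translation": [0,0,0],"claw": 0.07},{"rotation": [0,0,0],"translation": [0,0,0],"claw": 0.085},{"rotation": [0,0,0],"translation": [0,0,0.01],"claw": 0.085},{"rotation": [0,0,0],"translation": [0,0,0.025],"claw": 0.085},{"rotation": [0,0,0],"translation": [0,0,0.035],"claw": 0.085},{"rotation": [0,0,0],"translation": [0,0,0.04],"claw": 0.085},{"rotation": [0,0,0],"translation": [0,0,0.04],"claw": 0.085}]'

```text
time_s: 21.4
eef_pos: [0.6548, -0.015, 0.2203]
ee_rot: [0.998, -0.055, -0.0, -0.0]
contact_force: [0.2, 0.2, 0.1]
width: 0.0851
```

Request:
jog_arm --deltas '[{"rotation": [0,0,0],"translation": [-0.02,-0.02,0],"claw": 0.085},{"rotation": [0,0,0],"translation": [-0.027,-0.034,0],"claw": 0.085},{"rotation": [0,0,0],"translation": [-0.027,-0.034,0],"claw": 0.085},{"rotation": [0,0,0],"translation": [-0.027,-0.034,0],"claw": 0.085},{"rotation": [0,0,0],"translation": [-0.027,-0.034,0],"claw": 0.085},{"rotation": [0,0,0],"translation": [-0.027,-0.034,0],"claw": 0.085},{"rotation": [0,0,0],"translation": [-0.027,-0.034,0],"claw": 0.085},{"rotation": [0,0,0],"translation": [-0.025,-0.034,0],"claw": 0.085},{"rotation": [0,0,0],"translation": [0,0,0],"claw": 0.085},{"rotation": [0,0,0],"translation": [0,0,0],"claw": 0.085}]'

```text
time_s: 22.4
eef_pos: [0.4474, -0.2744, 0.2189]
ee_rot: [0.998, -0.057, 0.0, 0.0]
contact_force: [0.3, 0.4, -0.4]
width: 0.0851
```

```bash
python3 chk.py cap_z cap_y cap_x
```

```text
top cap_z [ 0.6352 -0.1766] err mm [-4.8 -0.3] 0.93
top cap_y [ 0.6426 -0.0971] err mm [-2.2  0.7] 0.86
top cap_x [ 0.6529 -0.0162] err mm [-1.6 -1.3] 0.82
side cap_z [ 0.6382 -0.1774] err mm [-1.8 -1.1] 0.93
side cap_y [ 0.6464 -0.0944] err mm [1.6 3.4] 0.73
side cap_x [ 0.6567 -0.0116] err mm [2.2 3.3] 0.65
```

Request:
jog_arm --deltas '[{"rotation": [0,0,0],"translation": [0,0.001,-0.02],"claw": 0.085},{"rotation": [0,0,0],"translation": [0,0,-0.035],"claw": 0.085},{"rotation": [0,0,0],"translation": [0,0,-0.035],"claw": 0.085},{"rotation": [0,0,0],"translation": [0,0,-0.035],"claw": 0.085},{"rotation": [0,0,0],"translation": [0,0,-0.03],"claw": 0.085},{"rotation": [0,0,0],"translation": [0,0,-0.02],"claw": 0.085},{"rotation": [0,0,0],"translation": [0,0,-0.008],"claw": 0.085},{"rotation": [0,0,0],"translation": [0,0,0],"claw": 0.085},{"rotation": [0,0,0],"translation": [0,0,0],"claw": 0.085}]'

```text
time_s: 23.5
eef_pos: [0.4492, -0.2718, 0.0362]
ee_rot: [0.999, -0.055, 0.001, 0.0]
contact_force: [-0.6, -0.0, 0.1]
width: 0.0848
```

Request:
jog_arm --deltas '[{"rotation": [0,0,0],"translation": [0,0,0],"claw": 0.06},{"rotation": [0,0,0],"translation": [0,0,0],"claw": 0.05},{"rotation": [0,0,0],"translation": [0,0,0],"claw": 0.04},{"rotation": [0,0,0],"translation": [0,0,0],"claw": 0.04},{"rotation": [0,0,0],"translation": [0,0,0],"claw": 0.04},{"rotation": [0,0,0],"translation": [0,0,0],"claw": 0.04}]'

```text
time_s: 24.1
eef_pos: [0.4486, -0.2728, 0.0366]
ee_rot: [0.998, -0.055, 0.001, 0.001]
contact_force: [-0.6, 0.5, 5.8]
width: 0.0483
```

Request:
jog_arm --deltas '[{"rotation": [0,0,0],"translation": [0,0,0.01],"claw": 0.04},{"rotation": [0,0,0],"translation": [0,0,0.025],"claw": 0.04},{"rotation": [0,0,0],"translation": [0,0,0.025],"claw": 0.04},{"rotation": [0,0,0],"translation": [0,0.02,0.01],"claw": 0.04},{"rotation": [0,0,0],"translation": [0,0.035,0],"claw": 0.04},{"rotation": [0,0,0],"translation": [0,0.035,0],"claw": 0.04},{"rotation": [0,0,0],"translation": [0,0.035,0],"claw": 0.04},{"rotation": [0,0,0],"translation": [0,0.035,0],"claw": 0.04},{"rotation": [0,0,0],"translation": [0,0.035,0],"claw": 0.04},{"rotation": [0,0,0],"translation": [0,0.035,0],"claw": 0.04},{"rotation": [0,0,0],"translation": [0,0.035,0],"claw": 0.04},{"rotation": [0,0,0],"translation": [0,0.035,0],"claw": 0.04}]'

```text
time_s: 25.3
eef_pos: [0.447, 0.0298, 0.1056]
ee_rot: [0.998, -0.055, -0.0, 0.0]
contact_force: [1.2, 0.0, -1.3]
width: 0.0484
```

Request:
jog_arm --deltas '[{"rotation": [0,0,0],"translation": [0.01,0.03,0],"claw": 0.04},{"rotation": [0,0,0],"translation": [0.024,0.011,0],"claw": 0.04},{"rotation": [0,0,0],"translation": [0.03,0,0],"claw": 0.04},{"rotation": [0,0,0],"translation": [0.03,0,0],"claw": 0.04},{"rotation": [0,0,0],"translation": [0.03,0,0],"claw": 0.04},{"rotation": [0,0,0],"translation": [0.03,0,0],"claw": 0.04},{"rotation": [0,0,0],"translation": [0.03,0,0],"claw": 0.04},{"rotation": [0,0,0],"translation": [0.024,0,0],"claw": 0.04},{"rotation": [0,0,0],"translation": [0.011,0,0],"claw": 0.04},{"rotation": [0,0,0],"translation": [0,0,0],"claw": 0.04},{"rotation": [0,0,0],"translation": [0,0,0],"claw": 0.04}]'

```text
time_s: 26.4
eef_pos: [0.6657, 0.0696, 0.105]
ee_rot: [0.998, -0.055, -0.001, -0.0]
contact_force: [-1.6, -0.1, -1.9]
width: 0.0484
```

Target z ≈ 0.0576.

Request:
jog_arm --deltas '[{"rotation": [0,0,0],"translation": [0.001,-0.001,-0.01],"claw": 0.04},{"rotation": [0,0,0],"translation": [0,0,-0.018],"claw": 0.04},{"rotation": [0,0,0],"translation": [0,0,-0.011],"claw": 0.04},{"rotation": [0,0,0],"translation": [0,0,-0.004],"claw": 0.04},{"rotation": [0,0,0],"translation": [0,0,-0.001],"claw": 0.04},{"rotation": [0,0,0],"translation": [0,0,0],"claw": 0.04},{"rotation": [0,0,0],"translation": [0,0,0],"claw": 0.04}]'

```text
time_s: 27.1
eef_pos: [0.6685, 0.068, 0.0619]
ee_rot: [0.998, -0.055, 0.0, -0.0]
contact_force: [0.3, 0.1, -0.6]
width: 0.0483
```

Request:
jog_arm --deltas '[{"rotation": [0,0,0],"translation": [0,0,-0.002],"claw": 0.04},{"rotation": [0,0,0],"translation": [0,0,-0.001],"claw": 0.04},{"rotation": [0,0,0],"translation": [0,0,0],"claw": 0.04},{"rotation": [0,0,0],"translation": [0,0,0],"claw": 0.04}]'

```text
time_s: 27.5
eef_pos: [0.668, 0.0678, 0.0584]
ee_rot: [0.998, -0.055, 0.0, 0.0]
contact_force: [-0.5, 0.6, -1.8]
width: 0.0487
```

Request:
jog_arm --deltas '[{"rotation": [0,0,0],"translation": [0,0,-0.001],"claw": 0.04},{"rotation": [0,0,0],"translation": [0,0,0],"claw": 0.04},{"rotation": [0,0,0],"translation": [0,0,0],"claw": 0.04}]'

```text
time_s: 27.8
eef_pos: [0.6682, 0.0679, 0.0577]
ee_rot: [0.998, -0.055, 0.0, -0.0]
contact_force: [-0.8, -0.4, 2.3]
width: 0.0483
```

Request:
jog_arm --deltas '[{"rotation": [0,0,0],"translation": [0,0,0],"claw": 0.055},{"rotation": [0,0,0],"translation": [0,0,0],"claw": 0.065},{"rotation": [0,0,0],"translation": [0,0,0],"claw": 0.075},{"rotation": [0,0,0],"translation": [0,0,0],"claw": 0.085},{"rotation": [0,0,0],"translation": [0,0,0.01],"claw": 0.085},{"rotation": [0,0,0],"translation": [0,0,0.025],"claw": 0.085},{"rotation": [0,0,0],"translation": [0,0,0.035],"claw": 0.085},{"rotation": [0,0,0],"translation": [0,0,0.04],"claw": 0.085},{"rotation": [0,0,0],"translation": [0,0,0.04],"claw": 0.085}]'

```text
time_s: 28.7
eef_pos: [0.6678, 0.068, 0.2094]
ee_rot: [0.998, -0.055, 0.0, -0.0]
contact_force: [0.6, 0.1, 0.2]
width: 0.0848
```

Request:
jog_arm --deltas '[{"rotation": [0,0,0],"translation": [-0.025,0.02,0],"claw": 0.085},{"rotation": [0,0,0],"translation": [-0.03,0.03,0],"claw": 0.085},{"rotation": [0,0,0],"translation": [-0.03,0.03,0],"claw": 0.085},{"rotation": [0,0,0],"translation": [-0.03,0.03,0],"claw": 0.085},{"rotation": [0,0,0],"translation": [-0.03,0.03,0],"claw": 0.085},{"rotation": [0,0,0],"translation": [-0.03,0.03,0],"claw": 0.085},{"rotation": [0,0,0],"translation": [-0.02,0.03,0],"claw": 0.085},{"rotation": [0,0,0],"translation": [0,0,0],"claw": 0.085}]'

```text
time_s: 29.5
eef_pos: [0.4689, 0.2736, 0.209]
ee_rot: [0.999, -0.051, 0.0, -0.001]
contact_force: [0.1, -0.1, 0.5]
width: 0.0849
```

```bash
python3 chk.py cap_z cap_y cap_x cap_w
python3 - <<'E'
from h import *
for c,z in(("top",0),("side",0)):
    im=read_camera(c); cv2.imwrite(f"pics/{c}9.png",im)
    for n in('meter','tray'):
        for o in spot_point(c,n)[:1]:
            v,u=o['location'];print(c,n,at(c,(u,v),0).round(4))
E
```

```text
top cap_z [ 0.6354 -0.1778] err mm [-4.6 -1.5] 0.93
top cap_y [ 0.6431 -0.0979] err mm [-1.7 -0.1] 0.9
top cap_x [ 0.6512 -0.0166] err mm [-3.3 -1.7] 0.87
top cap_w [0.6648 0.0667] err mm [-2.2 -1.3] 0.92
side cap_z [ 0.6382 -0.1771] err mm [-1.8 -0.8] 0.93
side cap_y [ 0.6459 -0.0965] err mm [1.1 1.3] 0.7
side cap_x [ 0.6568 -0.0112] err mm [2.3 3.7] 0.63
side cap_w [0.6682 0.0695] err mm [1.2 1.5] 0.74
top meter [ 0.6272 -0.2803  0.    ]
top tray [0.6708 0.1721 0.    ]
side meter [ 0.6255 -0.2777  0.    ]
side tray [0.6722 0.1607 0.    ]
```

View pics/side9.png

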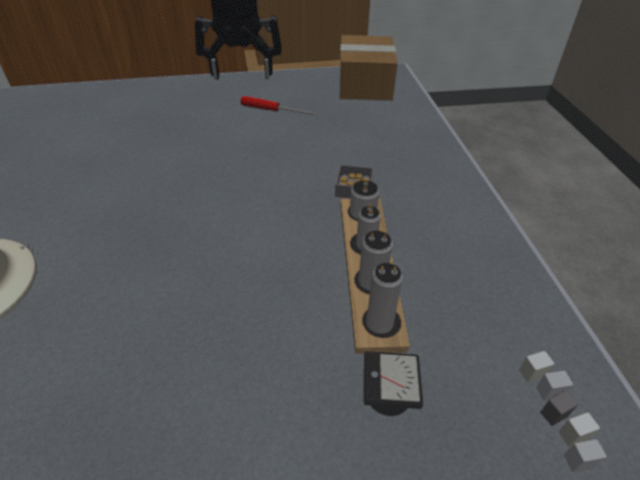

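View pics/top9.png

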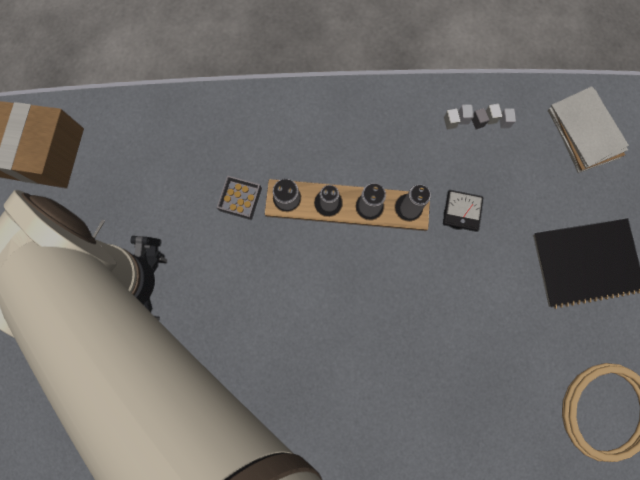

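Both pictures show all four cans upright on their pads. From the meter at about (392, 380) in the side view to the tray at about (353, 182), they run z, y, x, w. The meter and tray look the same as in the first pictures.

Run:
```python
from cell import *
print(sense()['time_s'],sense()['contact_force'],hand_in())
```

```text
the job is handed in; nothing more can be done
30.0 [-1.40776418  0.07904891  1.00419465] None
```

I set the four capacitors upright on the pads in the order asked: cap_z next to the meter, then cap_y, cap_x and cap_w next to the tray. Each was lowered until the wrist force showed contact before I released it. I handed in at about 30 s with the gripper clear of everything; no verdict is reported.

- **Capacitors:** every centre measured within 5 mm of its pad centre (13 mm allowed). The two cameras disagreed by up to about 8 mm. The largest gap was on cap_x, where the side view is partly blocked and the fit was weak.
- **Meter and tray:** neither looks moved in the before and after pictures. One top-camera reading put the tray about 9 mm from its first position. The side camera put it within 2 mm, so I took that reading as network error.

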